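Three clicks on the syringe driver

TASK

A water bottle has been left standing in the path of the syringe driver's lever: move it out of the way first, standing it upright in the low metal tray. Then swing the lever from rest through exactly three clicks, feeling the pin ride over three ridges and never over the fourth, and finish while holding the lever by its handle, still, with the pin down in the gap after the third ridge; it springs back if let go. Leave everything else on the table as it is.

Things in the scene. Friction and masses are not known exactly. Their poses are not given: they have to be found in the camera images.
- driver: Syringe driver, fixed: a round grey base (196 mm across, 30 mm high) and a white housing (85 x 230 x 85 mm) with a clear syringe on top (up to 140 mm high). Origin at table height on the lever's upright hinge axis, the centre of the round base; the housing lies on its +x side, 72 to 158 mm from the axis; the lever sweeps over the -x side.
- swing (a joint): Lever angle about the upright hinge, rad: 0 at its rest stop, up to 1.55, growing clockwise seen from above. At angle q the lever points along (-cos(0.5-q), -sin(0.5-q)) in the driver's frame. A spring always pulls it back to 0: about 4.5 N at the handle at rest, 6 N at 1 rad; let go, it goes back over the ridges.
- lever: The steel lever with its handle, swinging level. Flat bar 20 mm wide, its underside 60 mm and its top 72 mm above the table, reaching 150 mm from the hinge. Origin on the hinge axis at table height; its -x axis points along the bar to the handle.
- handle (a point): Grip point of the lever's upright round black handle: 22 mm in diameter, from 73 to 126 mm above the table, 150 mm from the hinge axis. The point is on its axis, 105 mm above the table.
- pin_point (a point): Foot of the lever's spring pin (ball 8 mm in diameter), on the lever's centre line 85 mm from the hinge axis, 45 mm above the table. Riding up a ridge the push at the handle climbs briefly by about 5 N, over some 4 mm; crossing the top it falls at once to 1 to 4 N below its usual value, which returns when the pin is down in the next gap: that is a click.
- ring: Aluminium disc (194 mm across, top 40 mm above the table) under the lever, centred on the hinge, with five radial ridges 8 mm wide, 4 mm high, 0.24 rad (20 mm) apart. It does not move, but is clamped at another angle each time: the first ridge's top is at lever angle 0.30 rad minus the ring's yaw relative to the driver (0.18 to 0.42). Origin on the hinge axis at table height.
- ridge1 (a point): Top of the first ridge on the ring, 85 mm from the hinge axis, 44 mm above the table.
- gap3 (a point): Middle of the gap between the third and fourth ridge at the pin's circle (85 mm from the axis, 45 mm above the table): the pin is here after three clicks.
- gap4 (a point): Middle of the gap between the fourth and fifth ridge at the pin's circle: the pin must never get here.
- bottle: White round plastic water bottle with a grey cap, 48 mm in diameter, 115 mm high with the cap, straight-sided up to 83 mm, about 0.22 kg. It stands in front of the driver in the lever's path. Origin at the centre of its underside, z up.
- tray: Low square tray of dark plain steel, fixed, 130 x 130 mm outside, rim 22 mm high, walls and floor 5 mm thick, to the left or right of the driver. Origin at the centre of its underside.
- tub: Square yellow plastic tub, 130 x 130 x 60 mm, on the other side of the driver from the tray. Bystander. Origin at the centre of its underside.
- jar: Small amber glass jar, 44 mm in diameter, 60 mm high. Bystander. Origin at the centre of its underside.
- case: Flat white syringe case, 150 x 38 x 15 mm. Bystander. Origin at the centre of its underside.
- can: Aluminium can, 60 mm in diameter, 100 mm high. Bystander. Origin at the centre of its underside.
- weight: Steel weight, 44 mm in diameter, 35 mm high. Bystander. Origin at the centre of its underside.

How it is judged:
By the outcome, as a careful person would: the job done as asked, in the order asked, and still so for the second after the job is handed in, while the arm keeps its last pose, push and grip.
It also fails if it takes over 72 s, if anything falls off the work surface, if the arm or the gripper's body presses on something with over 40 N, if the wrist force passes 120 N, or if a joint passes its speed limit or range.

ROBOT

A 6-joint arm with a two-finger parallel gripper is mounted at the origin on the work surface. World frame = base frame: x ahead of the robot, y to its left, z up, the work surface at z = 0. Lengths are in mm, angles in rad, forces in N, time in s.
With the tool pointing down it reaches from about 325 to 1000 mm from the base axis. Payload 5.1 kg.
Tool frame: the origin (TCP) lies on the centre line of the jaws, within the pads' length; the fingertips stand 25 mm ahead of it and the grasp point (between the pads) lies 6 mm ahead of it (robot.nose_length is the distance from the TCP to the fingertips, in mm); z points along the fingers, y is the line along which they close (so a half turn about z gives the same grasp; the last joint's range is limited). The gripper opens to 85 mm and grips with 20 to 120 N. Pads are 22 mm wide; open, the fingers measure 114 mm over their backs; the gripper's body (76 mm by 85 mm) begins 54 mm behind the grasp point. The pads swing forward as they close: fully open they stand 13 mm farther back than shut.
Start: joints at [-1.2, 0.124, 1.65, -0, 1.367, -0.083], TCP at [284.917, -584.215, 256.322] pointing down, gripper open.
Joint ranges: [-2.61, 2.61], [-1.02, 2.33], [0.03, 2.71], [-1.35, 4.49], [0.32, 2.68], [-2.91, 2.91]. Speed limits (rad/s): [2.57, 2.57, 3.14, 3.14, 3.14, 3.14].

INTERFACE

Orientations are given as a unit quaternion [w, x, y, z].
In Python, from bench import robot gives the robot as it stands. The module is installed in compiled form; this text tells all that it offers.
- The arm moves only by the tool send_rows, never from a script. Its argument "steps" is a list of rows, each a list of 2 entries, a list of its own where there are three numbers: the shift along the tool's x, y, z in m, then the turn, a rotation vector about the tool's x, y, z in rad. A call has 1 to 5 rows; each row is the pose to reach, as a shift and turn from the pose commanded when the call began, along the tool's axes at that moment; what a row does not reach only later rows make up. A row lasts 1/8 s, in which the tool goes at most 62.5 mm and 10.7 degrees, less where a joint would pass 70% of its speed; a pose out of reach is approached as far as the arm can. A call with a gripper value outside its range is refused whole. "gripper" is the opening, from 0 (shut) to 1 (fully open), set as the call begins (left out, the last holds). The fingers move at their own pace and stop on an object; "force" is the grip in N (left out, the last holds). Time passes only in rows, so rows that repeat a pose let the fingers close. It gives the time, the measured TCP pose, the force, the opening and the grip force at its end, in the units of the state.
- robot.observe(): the state, without advancing time (a new reading comes with each control period).
- robot.get_image(name): name is "side" or "top" or "wrist"; returns a dict with "pixels" (480x640x3 uint8, red, green, blue), "depth" (480x640 float32, mm along the optical axis (not along the pixel's ray), 0 where there is no reading), "fx", "fy", "cx", "cy" (pixels), "R" (3x3) and "t" (3): a world point X has camera coordinates R X + t; the wrist camera has in their place "T_tool_cam" (4x4, takes a point from camera to tool coordinates, whose origin is the TCP and whose axes are the flange's). Camera axes: x right, y down, z forward; pixel columns grow to the right and rows downward; lengths in mm; the calibration is good to about 2 mm. The wrist camera is an equidistant fisheye: a pixel r from the principal point sees the ray r / f radians off the axis. A picture is of the moment at which its call begins: read the wrist's pose just before it.
- robot.sign_off(): hands the job in; it is judged then, once.
The state is a dict: "clock": time; "joint_positions": joint angles; "dq": joint speeds; "joint_torque": joint torques, N m; "tcp_pos": TCP position; "eef_rot": TCP orientation; "ft_force": force on the tool from outside, world axes, zero at the start; "wrist_torque": the same for the moment, N m; "width": opening from 0.0 (shut) to 1.0 (fully open); "finger_force": force on a finger pad.
Only numpy, scipy, OpenCV 4.12 (cv2) and the standard library are available. Lean on these libraries where they do the work, as an engineer would, in place of code of your own. Each camera call takes 0.05 s, during which the arm holds its last target. There are 200 camera calls.

## Working session

There is one attempt and no reset: what is moved stays moved. The work goes in short steps, Python scripts to look and compute and a tool call to move; the robot and the scene stay as the last step left them, time stands still between calls to the robot, and variables do not carry over. Pictures are saved under pics/ and viewed, at most 10 in all, crops included, and the job is handed in when it is done.

Besides the shell and the picture viewer there is one more tool, called as name(argument=value, ...) on one line, values as JSON. send_rows: Moves the arm, as the interface text tells. Its arguments: {"type":"object","properties":{"steps":{"type":"array","items":{"type":"array"}},"gripper":{"type":"number"},"force":{"type":"number"}},"required":["steps"]}

```bash
mkdir -p pics; python3 - <<'E'
from bench import robot
import cv2,numpy as np
o=robot.observe();print({k:np.round(v,3).tolist() for k,v in o.items()})
for n in("top","side"):
    d=robot.get_image(n);cv2.imwrite(f"pics/{n}0.png",d["pixels"][:,:,::-1]);np.savez(f"{n}0.npz",**d)
    print(n,d["fx"],d["cx"],d["cy"],np.round(d["R"],3).tolist(),np.round(d["t"],1), (-d["R"].T@d["t"]).round())
E
```

```text
{'clock': 0.0, 'joint_positions': [-1.2, 0.125, 1.652, -0.0, 1.368, -0.083], 'dq': [-0.001, 0.001, 0.001, -0.002, -0.002, -0.001], 'joint_torque': [-0.0, -42.362, -36.545, -0.0, 0.007, -0.0], 'tcp_pos': [284.694, -583.736, 255.066], 'eef_rot': [-0.001, 0.974, 0.225, -0.0], 'ft_force': [0.105, -0.395, 0.333], 'wrist_torque': [0.008, -0.031, 0.078], 'finger_force': 0.0, 'width': 1.003}
top 604.9848870180685 314.5422799397736 236.4390490778162 [[-0.01, -1.0, 0.019], [-0.983, 0.007, -0.185], [0.185, -0.021, -0.982]] [ -12.7  525.9 1179.1] [ 298.    8. 1256.]
side 590.5542685378671 331.64284882326916 230.7969914125304 [[-0.751, -0.66, 0.019], [-0.438, 0.476, -0.763], [0.495, -0.581, -0.646]] [392.5 315.5 982. ] [-53. 680. 868.]
```

View pics/top0.png

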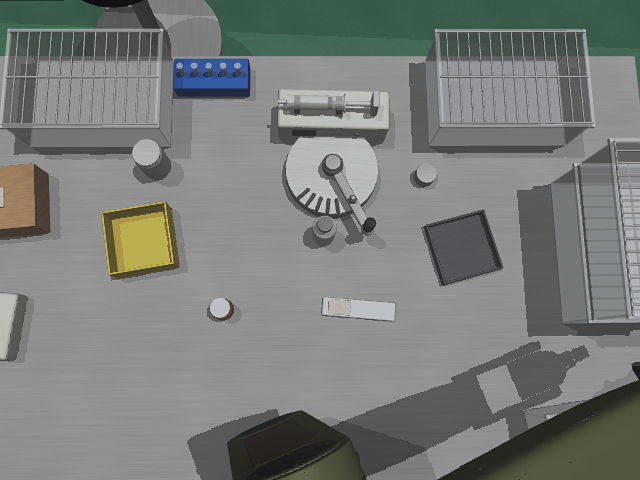

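View pics/side0.png

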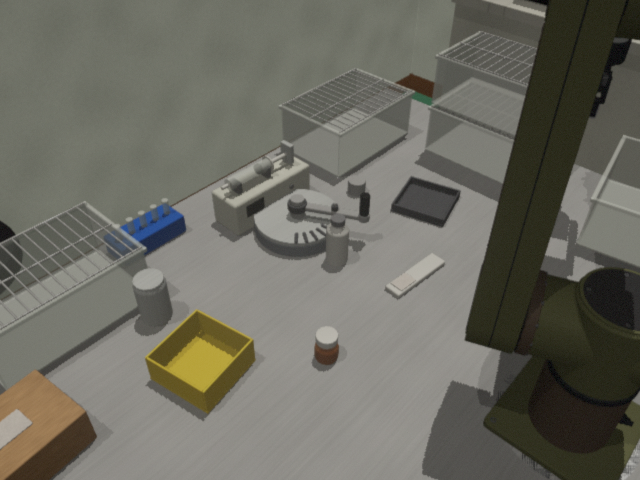

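The top view shows the hinge near (333,163), the handle at (369,226), the bottle cap at (324,228), the tray at (462,247) and the ridges at about (305-340,200), to the left of the lever. The side view agrees. Next I measure these from depth.

```bash
cat > h.py <<'E'
import numpy as np,cv2
from bench import robot
def world(d):
    v,u=np.mgrid[0:480,0:640];Z=d["depth"].astype(float)
    P=np.stack([(u-d["cx"])/d["fx"]*Z,(v-d["cy"])/d["fy"]*Z,Z],-1)
    W=(P-d["t"])@d["R"]; W[Z==0]=np.nan; return W
def ray(d,u,v,z):
    r=d["R"].T@np.array([(u-d["cx"])/d["fx"],(v-d["cy"])/d["fy"],1]);c=-d["R"].T@d["t"]
    return c+r*(z-c[2])/r[2]
def circ(x,y):
    for _ in range(4):
        s=np.linalg.lstsq(np.c_[2*x,2*y,np.ones_like(x)],x*x+y*y,rcond=None)[0];R=np.sqrt(s[2]+s[0]**2+s[1]**2)
        e=abs(np.hypot(x-s[0],y-s[1])-R);k=e<max(2,2*np.median(e));x,y=x[k],y[k]
    return s[:2].round(1),R.round(1),len(x)
E
python3 - <<'E'
from h import *
d=dict(np.load("top0.npz"));W=world(d);px=d["pixels"];hsv=cv2.cvtColor(px,cv2.COLOR_RGB2HSV)
print("table z",np.nanmedian(W[330:400,100:200,2]))
def box(u0,v0,u1,v1):
    m=np.zeros((480,640),bool);m[v0:v1,u0:u1]=1;return m
# disc: outline of z in 33..48
z=W[...,2]
m=(box(270,120,395,225)&(z>33)&(z<47)).astype(np.uint8)
c=max(cv2.findContours(m,cv2.RETR_EXTERNAL,cv2.CHAIN_APPROX_NONE)[0],key=cv2.contourArea)[:,0]
c=c[(c[:,0]<310)|(c[:,0]>360)|(c[:,1]>205)];c=c[c[:,1]>150]
Q=np.array([ray(d,u,v,40) for u,v in c]);print("disc",circ(Q[:,0],Q[:,1]))
# knob, handle, bottle tops
for n,b,lo,hi in(("knob",(315,145,350,180),74,160),("handle",(352,210,385,240),100,140),("bottlecap",(305,210,345,250),100,130),("bottle",(305,210,345,250),20,130),("bar",(335,170,365,225),56,80)):
    k=box(*b)&(z>lo)&(z<hi);p=W[k];print(n,len(p),np.nanmedian(p,0).round(1),np.nanmin(p,0).round(),np.nanmax(p,0).round())
k=(box(352,210,385,240)&(hsv[...,2]<45));vv,uu=np.nonzero(k);print("black px",len(uu),uu.mean(),vv.mean(),uu.min(),uu.max(),vv.min(),vv.max())
m=(box(410,200,515,295)&(hsv[...,2]<90)).astype(np.uint8)
c=max(cv2.findContours(m,cv2.RETR_EXTERNAL,cv2.CHAIN_APPROX_NONE)[0],key=cv2.contourArea)
r=cv2.minAreaRect(c);B=np.array([ray(d,u,v,22) for u,v in cv2.boxPoints(r)]);print("tray",r,B.mean(0).round(1),B.round().tolist())
k=box(440,225,485,270);print("floor z",np.nanmedian(z[k]))
# housing
k=box(265,85,400,145)&(z>78)&(z<92);p=W[k][:,:2].astype(np.float32);r=cv2.minAreaRect(p);print("housing",r)
# ridges: dark px on disc
g=cv2.cvtColor(px,cv2.COLOR_RGB2GRAY);cv2.imwrite("pics/crop.png",cv2.resize(px[130:250,270:400,::-1],None,fx=5,fy=5,interpolation=cv2.INTER_CUBIC))
E
```

```text
table z 0.773120193876746
disc (array([670.5, -54.2]), np.float64(95.6), 158)
knob 314 [668.  -55.3  84. ] [639. -80.  74.] [692. -33.  94.]
handle 126 [ 536.4 -121.6  124.4] [ 527. -132.  100.] [ 548. -111.  129.]
bottlecap 197 [537.3 -36.  115.1] [524. -50. 100.] [552. -21. 122.]
bottle 749 [536.2 -36.4  87.2] [514. -80.  20.] [587.  -7. 122.]
bar 525 [607.4 -85.8  71.9] [ 545. -117.   61.] [661. -60.  79.]
black px 57 367.719298245614 226.94736842105263 363 375 218 231
tray ((461.9000244140625, 247.1999969482422), (65.45914459228516, 64.82669067382812), 71.56504821777344) [ 506.7 -324.1   22. ] [[551.0, -240.0, 22.0], [594.0, -372.0, 22.0], [462.0, -407.0, 22.0], [420.0, -277.0, 22.0]]
floor z 5.278948613020163
housing ((786.04052734375, -57.03450012207031), (228.48126220703125, 86.8086929321289), 88.48217010498047)
```

View pics/crop.png

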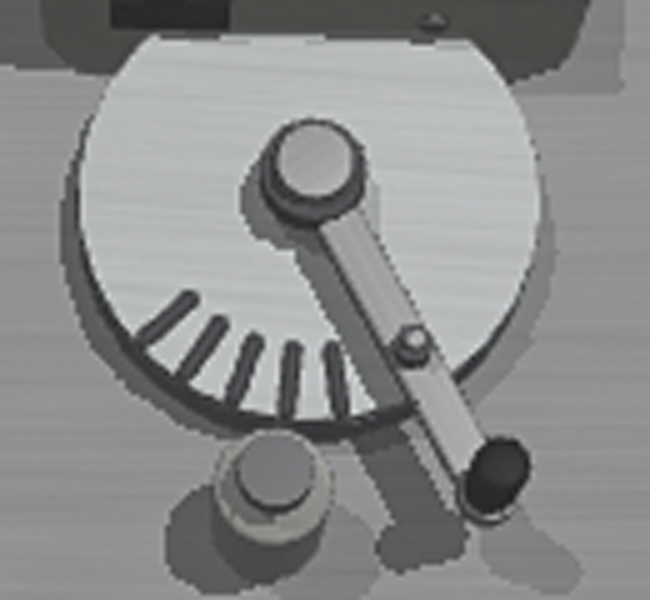

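The crop shows five dark radial ridges, from about (335,375) to (165,320) in crop pixels, with the lever at rest to the right of ridge 1. The bottle cap is at (275,470) and the handle at (498,475). I'll measure the ridge angles and the clearance height on the way.

```bash
python3 - <<'E'
from h import *
d=dict(np.load("top0.npz"));W=world(d);g=cv2.cvtColor(d["pixels"],cv2.COLOR_RGB2GRAY)
H=np.array([671,-55.]);v,u=np.mgrid[0:480,0:640]
Q=np.array([[ray(d,a,b,44)[:2] for a in range(270,400)] for b in range(130,250)])-H
r=np.hypot(Q[...,0],Q[...,1]);a=np.arctan2(-Q[...,1],-Q[...,0])
sub=g[130:250,270:400]
m=((r>74)&(r<88)&(a<0.33)&(a>-1.2)&(sub<140)).astype(np.uint8)
n,l=cv2.connectedComponents(m)
for i in range(1,n):
    k=l==i
    if k.sum()>8: print("ridge a",a[k].mean().round(3),"q(a0=.475)",(0.475-a[k].mean()).round(3),k.sum())
print("bottle",ray(d,325,224,115)[:2].round(1),"lever axis pin",ray(d,352.4,198.5,85)[:2].round(1))
for n,(x0,x1,y0,y1) in {"near start":(250,480,-700,-350),"mid":(280,560,-450,0)}.items():
    k=(W[...,0]>x0)&(W[...,0]<x1)&(W[...,1]>y0)&(W[...,1]<y1)&(v<330);print(n,np.nanmax(W[k][:,2]).round())
s=dict(np.load("side0.npz"));S=world(s)
k=(S[...,0]>300)&(S[...,1]<-380)&(S[...,0]<700);print("side high",np.nanpercentile(S[k][:,2],[50,90,99]))
E
```

```text
ridge a -0.844 q(a0=.475) 1.319 30
ridge a -0.608 q(a0=.475) 1.083 27
ridge a -0.369 q(a0=.475) 0.844 26
ridge a 0.28 q(a0=.475) 0.195 27
ridge a -0.127 q(a0=.475) 0.602 28
ridge a 0.108 q(a0=.475) 0.367 29
bottle [537.6 -36.3] lever axis pin [595.6 -92.9]
near start 280.0
mid 129.0
side high [ 82.20750471 256.00574483 275.31139897]
```

send_rows(steps=[[[0.022,-0.045,-0.005],[0,0,0]],[[0.044,-0.09,-0.01],[0,0,0]],[[0.066,-0.135,-0.015],[0,0,0]],[[0.088,-0.18,-0.02],[0,0,0]],[[0.11,-0.224,-0.02],[0,0,0]]], gripper=1)

```text
clock: 0.72
tcp_pos: [285.4, -333.1, 276.3]
eef_rot: [0.0, 0.974, 0.225, 0.0]
ft_force: [0.3, -0.3, 0.3]
width: 0.995
finger_force: 0.0
```

send_rows(steps=[[[0.042,-0.02,0.003],[0,0,0.0908]],[[0.084,-0.04,0.006],[0,0,0.1816]],[[0.126,-0.06,0.01],[0,0,0.2724]],[[0.168,-0.08,0.013],[0,0,0.3632]],[[0.21,-0.101,0.016],[0,0,0.454]]])

```text
clock: 1.35
tcp_pos: [430.6, -150.4, 259.9]
eef_rot: [0.0, 1.0, -0.002, -0.0]
ft_force: [0.3, -0.5, 0.5]
width: 1.001
finger_force: 0.0
```

send_rows(steps=[[[0.027,-0.029,0.015],[0,0,0]],[[0.054,-0.057,0.03],[0,0,0]],[[0.08,-0.086,0.045],[0,0,0]],[[0.107,-0.114,0.06],[0,0,0]],[[0.107,-0.114,0.06],[0,0,0]]])

```text
clock: 1.98
tcp_pos: [536.9, -36.1, 198.0]
eef_rot: [-0.0, 1.0, 0.001, -0.002]
ft_force: [0.1, -0.4, -0.3]
width: 0.997
finger_force: 0.0
```

```bash
python3 - <<'E'
from h import *
o=robot.observe();print(o["tcp_pos"],o["joint_positions"])
d=robot.get_image("wrist");cv2.imwrite("pics/w1.png",d["pixels"][:,:,::-1]);np.savez("w1.npz",**d);print(d["fx"],d["cx"],d["cy"],d["T_tool_cam"].round(3))
E
```

```text
[536.91602038 -36.07060228 198.022463  ] [-1.66949008e-01 -7.77511851e-02  1.95557614e+00  2.20377860e-04
  1.26788057e+00  1.40099824e+00]
371.64829954431775 310.81166386250504 244.70712489987812 [[-1.00000e-03 -9.47000e-01 -3.21000e-01  8.20280e+01]
 [ 1.00000e+00 -1.00000e-03 -1.00000e-03 -9.30000e-01]
 [ 0.00000e+00 -3.21000e-01  9.47000e-01 -1.16664e+02]
 [ 0.00000e+00  0.00000e+00  0.00000e+00  1.00000e+00]]
```

View pics/w1.png

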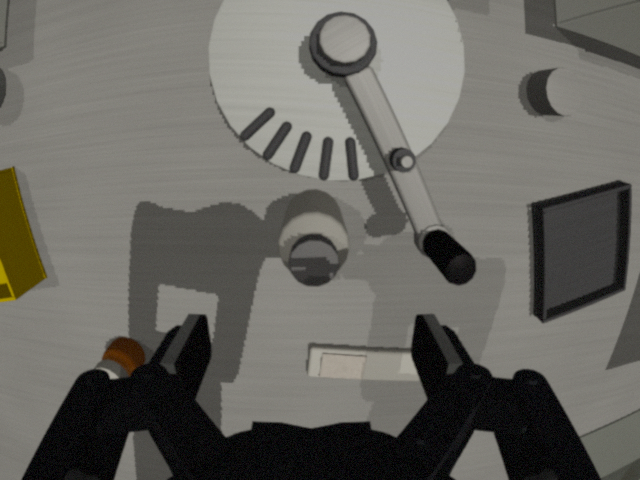

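The wrist view shows the cap at about (313,260), the handle top at (461,267) and the hub at (344,40). I'll check the first two against the top-view estimates.

```bash
cat >> h.py <<'E'
def wray(d,o,u,v,z):
    from scipy.spatial.transform import Rotation as Ro
    x,y=(u-d["cx"])/d["fx"],(v-d["cy"])/d["fy"];t=np.hypot(x,y)
    c=np.array([np.sin(t)*x/t,np.sin(t)*y/t,np.cos(t)]);T=d["T_tool_cam"]
    q=o["eef_rot"];R=Ro.from_quat([q[1],q[2],q[3],q[0]]).as_matrix()
    p=R@T[:3,3]+o["tcp_pos"];r=R@T[:3,:3]@c;return p+r*(z-p[2])/r[2]
E
python3 - <<'E'
from h import *
d=dict(np.load("w1.npz"));o=robot.observe()
for n,u,v,z in(("cap",313,261,115),("handle",461,267,126),("hub",345,38,94),("pin",402,158,85)):print(n,wray(d,o,u,v,z).round(1))
E
```

```text
cap [540.6 -37.2 115. ]
handle [ 540.7 -123.5  126. ]
hub [670.5 -55.7  94. ]
pin [598.  -93.2  85. ]
```

send_rows(steps=[[[0.002,0,0.03],[0,0,0]],[[0.002,0,0.06],[0,0,0]],[[0.002,0,0.09],[0,0,0]],[[0.002,0,0.11],[0,0,0]],[[0.002,0,0.125],[0,0,0]]])

```text
clock: 2.65
tcp_pos: [538.5, -38.6, 74.8]
eef_rot: [0.0, 1.0, -0.001, -0.0]
ft_force: [0.7, -0.5, 0.4]
width: 0.999
finger_force: 0.0
```

send_rows(steps=[[[0,0,0],[0,0,0]],[[0,0,0],[0,0,0]],[[0,0,0],[0,0,0]],[[0,0,0],[0,0,0]],[[0,0,0],[0,0,0]]], gripper=0.3, force=30)

```text
clock: 3.28
tcp_pos: [540.1, -38.0, 76.7]
eef_rot: [0.0, 1.0, -0.0, 0.001]
ft_force: [-0.1, 0.7, 5.9]
width: 0.548
finger_force: 31.8
```

send_rows(steps=[[[0,0,-0.02],[0,0,0]],[[0,0,-0.055],[0,0,0]],[[0,0,-0.09],[0,0,0]],[[0,0,-0.125],[0,0,0]],[[0,0,-0.15],[0,0,0]]])

```text
clock: 3.9
tcp_pos: [538.8, -37.8, 226.1]
eef_rot: [0.0, 1.0, -0.0, -0.0]
ft_force: [0.5, -0.5, -2.6]
width: 0.554
finger_force: 31.8
```

send_rows(steps=[[[-0.002,0.02,0],[0,0,0]],[[-0.006,0.055,0],[0,0,0]],[[-0.01,0.09,0],[0,0,0]],[[-0.014,0.125,0],[0,0,0]],[[-0.018,0.16,0],[0,0,0]]])

```text
clock: 4.53
tcp_pos: [519.3, -199.4, 222.5]
eef_rot: [-0.001, 1.0, -0.0, -0.002]
ft_force: [0.3, -0.4, -2.4]
width: 0.546
finger_force: 31.8
```

send_rows(steps=[[[-0.003,0.035,0.01],[0,0,0]],[[-0.007,0.07,0.02],[0,0,0]],[[-0.011,0.1,0.04],[0,0,0]],[[-0.014,0.12,0.06],[0,0,0]],[[-0.014,0.127,0.08],[0,0,0]]])

```text
clock: 5.15
tcp_pos: [505.8, -325.6, 142.6]
eef_rot: [-0.001, 1.0, -0.001, -0.001]
ft_force: [0.4, 0.5, -1.6]
width: 0.55
finger_force: 31.9
```

```bash
python3 - <<'E'
from h import *
o=robot.observe();print(o["tcp_pos"])
d=dict(np.load("w1.npz"));o2=dict(o,tcp_pos=np.array([536.9,-36.1,198.]),eef_rot=np.array([0,1,.001,0]))
P=np.array([wray(d,o2,u,v,22) for u,v in((532,204),(630,182),(630,288),(542,321))]);print(P.round().tolist(),P.mean(0))
E
```

```text
[ 505.78105683 -325.56195305  142.62362771]
[[559.0, -237.0, 22.0], [590.0, -372.0, 22.0], [466.0, -416.0, 22.0], [435.0, -280.0, 22.0]] [ 512.52368462 -326.12621217   22.        ]
```

send_rows(steps=[[[0.002,0,0.02],[0,0,0]],[[0.002,0,0.04],[0,0,0]],[[0.002,0,0.052],[0,0,0]],[[0.002,0,0.06],[0,0,0]],[[0.002,0,0.06],[0,0,0]]])

```text
clock: 5.78
tcp_pos: [509.0, -324.5, 85.0]
eef_rot: [-0.0, 1.0, 0.0, -0.0]
ft_force: [-0.5, 0.5, -2.0]
width: 0.547
finger_force: 31.8
```

send_rows(steps=[[[0,0,0.001],[0,0,0]],[[0,0,0.002],[0,0,0]],[[0,0,0.003],[0,0,0]],[[0,0,0.004],[0,0,0]]])

```text
clock: 6.28
tcp_pos: [509.2, -325.0, 81.8]
eef_rot: [0.0, 1.0, -0.0, 0.0]
ft_force: [-0.6, 1.5, 2.7]
width: 0.552
finger_force: 32.3
```

send_rows(steps=[[[0,0,0],[0,0,0]],[[0,0,0],[0,0,0]],[[0,0,0],[0,0,0]],[[0,0,0],[0,0,0]]], gripper=1)

```text
clock: 6.78
tcp_pos: [509.1, -324.9, 81.4]
eef_rot: [0.0, 1.0, -0.0, 0.0]
ft_force: [-1.1, 0.4, -0.6]
width: 0.995
finger_force: 0.0
```

send_rows(steps=[[[0,0,-0.02],[0,0,0]],[[0,0,-0.05],[0,0,0]],[[0,0,-0.08],[0,0,0]],[[0,0,-0.115],[0,0,0]],[[0,0,-0.14],[0,0,0]]])

```text
clock: 7.4
tcp_pos: [509.7, -325.3, 225.2]
eef_rot: [0.001, 1.0, -0.0, 0.002]
ft_force: [-0.2, -0.5, 0.3]
width: 0.994
finger_force: 0.0
```

send_rows(steps=[[[0.006,-0.04,0],[0,0,-0.095]],[[0.012,-0.085,0.01],[0,0,-0.19]],[[0.018,-0.13,0.02],[0,0,-0.285]],[[0.024,-0.17,0.03],[0,0,-0.38]],[[0.028,-0.202,0.04],[0,0,-0.475]]])

```text
clock: 8.02
tcp_pos: [537.6, -121.4, 182.9]
eef_rot: [0.001, 0.971, 0.237, 0.001]
ft_force: [0.5, -0.5, -0.1]
width: 0.998
finger_force: 0.0
```

```bash
python3 - <<'E'
from h import *
o=robot.observe();print(o["tcp_pos"],o["eef_rot"])
d=robot.get_image("wrist");cv2.imwrite("pics/w2.png",d["pixels"][:,:,::-1]);np.savez("w2.npz",**d,**o)
E
```

```text
[ 537.57577533 -121.40975489  182.92746528] [5.80152315e-04 9.71494920e-01 2.37057441e-01 1.02602681e-03]
```

View pics/w2.png

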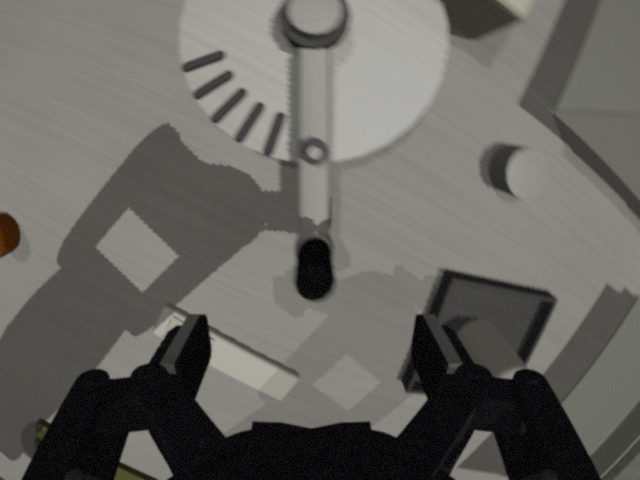

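The handle top at (315,283) is centred between the jaws, and the bottle stands in the tray near (485,350). I'll descend and grip.

send_rows(steps=[[[0,0,0.02],[0,0,0]],[[0,0,0.04],[0,0,0]],[[0,0,0.06],[0,0,0]],[[0,0,0.075],[0,0,0]],[[0,0,0.075],[0,0,0]]])

```text
clock: 8.7
tcp_pos: [535.8, -122.9, 104.1]
eef_rot: [-0.001, 0.972, 0.235, -0.002]
ft_force: [0.6, -0.0, 0.2]
width: 1.002
finger_force: 0.0
```

send_rows(steps=[[[0,0,0],[0,0,0]],[[0,0,0],[0,0,0]],[[0,0,0],[0,0,0]],[[0,0,0],[0,0,0]],[[0,0,0],[0,0,0]]], gripper=0, force=50)

```text
clock: 9.32
tcp_pos: [537.8, -123.7, 107.3]
eef_rot: [0.001, 0.972, 0.235, 0.001]
ft_force: [1.1, -3.8, 1.0]
width: 0.244
finger_force: 49.4
```

send_rows(steps=[[[0,0,0],[0,0,0]],[[0,0,0],[0,0,0]]])

```text
clock: 9.57
tcp_pos: [537.7, -123.4, 107.2]
eef_rot: [0.001, 0.972, 0.235, 0.001]
ft_force: [-0.2, -4.9, 4.8]
width: 0.246
finger_force: 49.6
```

send_rows(steps=[[[0.0003,-0.009,0],[0,0,0.06]],[[0.0011,-0.018,0],[0,0,0.12]],[[0.0024,-0.0269,0],[0,0,0.18]],[[0.0043,-0.0357,0],[0,0,0.24]],[[0.0055,-0.04,0],[0,0,0.27]]])

```text
clock: 10.2
tcp_pos: [524.5, -84.8, 107.2]
eef_rot: [0.001, 0.995, 0.102, 0.001]
ft_force: [2.6, -5.2, 4.4]
width: 0.243
finger_force: 49.6
```

send_rows(steps=[[[0.0001,-0.0045,0],[0,0,0.03]]])

```text
clock: 10.32
tcp_pos: [524.0, -81.6, 107.3]
eef_rot: [0.002, 0.996, 0.087, 0.001]
ft_force: [3.8, -11.7, 2.2]
width: 0.246
finger_force: 49.7
```

send_rows(steps=[[[0.0001,-0.0045,0],[0,0,0.03]]])

```text
clock: 10.45
tcp_pos: [523.2, -76.9, 107.3]
eef_rot: [0.001, 0.997, 0.072, 0.001]
ft_force: [1.8, -6.1, 3.6]
width: 0.244
finger_force: 49.6
```

send_rows(steps=[[[0.0001,-0.0045,0],[0,0,0.03]]])

```text
clock: 10.58
tcp_pos: [522.6, -72.1, 107.2]
eef_rot: [0.001, 0.998, 0.057, 0.001]
ft_force: [2.7, -4.9, 4.4]
width: 0.242
finger_force: 49.6
```

send_rows(steps=[[[0.0001,-0.0045,0],[0,0,0.03]]])

```text
clock: 10.7
tcp_pos: [522.1, -67.3, 107.2]
eef_rot: [0.001, 0.999, 0.042, 0.001]
ft_force: [2.3, -4.2, 4.5]
width: 0.242
finger_force: 49.6
```

send_rows(steps=[[[0.0001,-0.0045,0],[0,0,0.03]]])

```text
clock: 10.82
tcp_pos: [521.9, -62.7, 107.2]
eef_rot: [0.001, 1.0, 0.027, 0.001]
ft_force: [1.4, -4.1, 4.6]
width: 0.242
finger_force: 49.6
```

send_rows(steps=[[[0.0001,-0.0045,0],[0,0,0.03]]])

```text
clock: 10.95
tcp_pos: [521.7, -58.2, 107.2]
eef_rot: [0.001, 1.0, 0.012, 0.001]
ft_force: [2.4, -4.2, 4.8]
width: 0.246
finger_force: 49.6
```

send_rows(steps=[[[0.0001,-0.0045,0],[0,0,0.03]]])

```text
clock: 11.08
tcp_pos: [521.7, -53.7, 107.2]
eef_rot: [0.001, 1.0, -0.003, 0.001]
ft_force: [2.4, -3.5, 3.3]
width: 0.247
finger_force: 49.6
```

Click 1 was felt: the force peaked at 11.7 N, then dropped below its usual value. I'll continue toward ridge 2.

send_rows(steps=[[[0,-0.003,0],[0,0,0.02]]])

```text
clock: 11.2
tcp_pos: [521.8, -50.6, 107.2]
eef_rot: [0.001, 1.0, -0.013, 0.001]
ft_force: [2.7, -4.3, 4.7]
width: 0.246
finger_force: 49.6
```

send_rows(steps=[[[0,-0.003,0],[0,0,0.02]]])

```text
clock: 11.32
tcp_pos: [521.9, -47.8, 107.2]
eef_rot: [0.001, 1.0, -0.023, 0.001]
ft_force: [3.0, -6.8, 5.3]
width: 0.244
finger_force: 49.6
```

send_rows(steps=[[[0,-0.003,0],[0,0,0.02]]])

```text
clock: 11.45
tcp_pos: [522.0, -45.8, 107.3]
eef_rot: [0.002, 0.999, -0.032, 0.001]
ft_force: [2.5, -11.8, 2.6]
width: 0.247
finger_force: 49.8
```

send_rows(steps=[[[0,-0.003,0],[0,0,0.02]]])

```text
clock: 11.58
tcp_pos: [522.3, -42.9, 107.2]
eef_rot: [0.002, 0.999, -0.042, 0.001]
ft_force: [2.6, -8.7, 3.2]
width: 0.245
finger_force: 49.6
```

send_rows(steps=[[[0,-0.003,0],[0,0,0.02]]])

```text
clock: 11.7
tcp_pos: [522.6, -39.5, 107.2]
eef_rot: [0.001, 0.999, -0.053, 0.002]
ft_force: [2.9, -6.0, 3.3]
width: 0.242
finger_force: 49.6
```

send_rows(steps=[[[0,-0.003,0],[0,0,0.02]]])

```text
clock: 11.82
tcp_pos: [523.0, -36.2, 107.3]
eef_rot: [0.001, 0.998, -0.063, 0.002]
ft_force: [3.0, -6.4, 3.0]
width: 0.242
finger_force: 49.5
```

send_rows(steps=[[[0,-0.003,0],[0,0,0.02]]])

```text
clock: 11.95
tcp_pos: [523.4, -33.1, 107.3]
eef_rot: [0.001, 0.997, -0.073, 0.002]
ft_force: [4.3, -6.0, 3.9]
width: 0.243
finger_force: 49.5
```

send_rows(steps=[[[0,-0.003,0],[0,0,0.02]]])

```text
clock: 12.08
tcp_pos: [523.9, -30.0, 107.3]
eef_rot: [0.001, 0.997, -0.083, 0.002]
ft_force: [4.4, -5.1, 2.6]
width: 0.24
finger_force: 49.5
```

Click 2 was felt at the expected 0.24 rad spacing. Now ridge 3.

send_rows(steps=[[[0,-0.003,0],[0,0,0.02]],[[0.0001,-0.006,0],[0,0,0.04]]])

```text
clock: 12.32
tcp_pos: [525.0, -24.1, 107.2]
eef_rot: [0.001, 0.995, -0.102, 0.002]
ft_force: [5.1, -6.0, 1.8]
width: 0.245
finger_force: 49.5
```

send_rows(steps=[[[0,-0.003,0],[0,0,0.02]],[[0.0001,-0.006,0],[0,0,0.04]]])

```text
clock: 12.58
tcp_pos: [526.4, -18.3, 107.3]
eef_rot: [0.001, 0.993, -0.122, 0.002]
ft_force: [3.9, -6.0, 2.8]
width: 0.245
finger_force: 49.5
```

send_rows(steps=[[[0,-0.003,0],[0,0,0.02]]])

```text
clock: 12.7
tcp_pos: [527.2, -15.4, 107.2]
eef_rot: [0.001, 0.991, -0.132, 0.002]
ft_force: [5.3, -6.2, 2.8]
width: 0.244
finger_force: 49.5
```

send_rows(steps=[[[0,-0.003,0],[0,0,0.02]]])

```text
clock: 12.82
tcp_pos: [528.0, -12.6, 107.2]
eef_rot: [0.001, 0.99, -0.142, 0.002]
ft_force: [4.6, -6.7, 3.3]
width: 0.245
finger_force: 49.5
```

send_rows(steps=[[[0,-0.003,0],[0,0,0.02]]])

```text
clock: 12.95
tcp_pos: [528.6, -10.5, 107.2]
eef_rot: [0.002, 0.988, -0.151, 0.002]
ft_force: [2.6, -12.2, 4.0]
width: 0.248
finger_force: 49.7
```

send_rows(steps=[[[0,-0.003,0],[0,0,0.02]]])

```text
clock: 13.08
tcp_pos: [529.4, -8.0, 107.3]
eef_rot: [0.002, 0.987, -0.161, 0.002]
ft_force: [4.2, -11.2, 3.2]
width: 0.244
finger_force: 49.6
```

send_rows(steps=[[[0,-0.003,0],[0,0,0.02]]])

```text
clock: 13.2
tcp_pos: [530.6, -4.8, 107.3]
eef_rot: [0.001, 0.985, -0.171, 0.002]
ft_force: [4.3, -8.1, 3.2]
width: 0.246
finger_force: 49.5
```

send_rows(steps=[[[0,-0.003,0],[0,0,0.02]]])

```text
clock: 13.32
tcp_pos: [531.7, -1.7, 107.3]
eef_rot: [0.001, 0.983, -0.181, 0.002]
ft_force: [5.0, -8.2, 1.7]
width: 0.248
finger_force: 49.5
```

send_rows(steps=[[[0,-0.003,0],[0,0,0.02]]])

```text
clock: 13.45
tcp_pos: [532.8, 1.2, 107.3]
eef_rot: [0.001, 0.982, -0.191, 0.002]
ft_force: [6.0, -7.5, 3.0]
width: 0.243
finger_force: 49.4
```

send_rows(steps=[[[0,-0.003,0],[0,0,0.02]]])

```text
clock: 13.58
tcp_pos: [534.0, 4.1, 107.3]
eef_rot: [0.001, 0.98, -0.201, 0.002]
ft_force: [5.2, -7.4, 2.3]
width: 0.248
finger_force: 49.4
```

Click 3's climb and crossing were felt. Next I move on to the middle of gap 3 and settle.

send_rows(steps=[[[0,-0.003,0],[0,0,0.02]],[[0.0001,-0.006,0],[0,0,0.04]]])

```text
clock: 13.82
tcp_pos: [536.5, 9.6, 107.2]
eef_rot: [0.001, 0.975, -0.221, 0.002]
ft_force: [5.0, -6.9, 2.6]
width: 0.244
finger_force: 49.4
```

send_rows(steps=[[[0,-0.003,0],[0,0,0.02]],[[0.0001,-0.006,0],[0,0,0.04]]])

```text
clock: 14.08
tcp_pos: [539.2, 14.9, 107.3]
eef_rot: [0.001, 0.971, -0.24, 0.002]
ft_force: [7.2, -7.8, 1.9]
width: 0.246
finger_force: 49.4
```

send_rows(steps=[[[0,0,0],[0,0,0]],[[0,0,0],[0,0,0]],[[0,0,0],[0,0,0]],[[0,0,0],[0,0,0]]])

```text
clock: 14.58
tcp_pos: [539.1, 14.8, 107.3]
eef_rot: [0.001, 0.971, -0.24, 0.002]
ft_force: [5.2, -7.7, 1.9]
width: 0.239
finger_force: 49.4
```

```bash
python3 - <<'E'
from h import *
o=robot.observe();print(o["tcp_pos"],o["ft_force"])
d=robot.get_image("wrist");cv2.imwrite("pics/w3.png",d["pixels"][:,:,::-1])
d=robot.get_image("top");cv2.imwrite("pics/t3.png",cv2.resize(d["pixels"][110:310,230:530,::-1],None,fx=2.6,fy=2.6))
E
```

```text
[539.14367901  14.84909689 107.25889561] [ 5.23588651 -7.66309926  1.85334856]
```

View pics/w3.png

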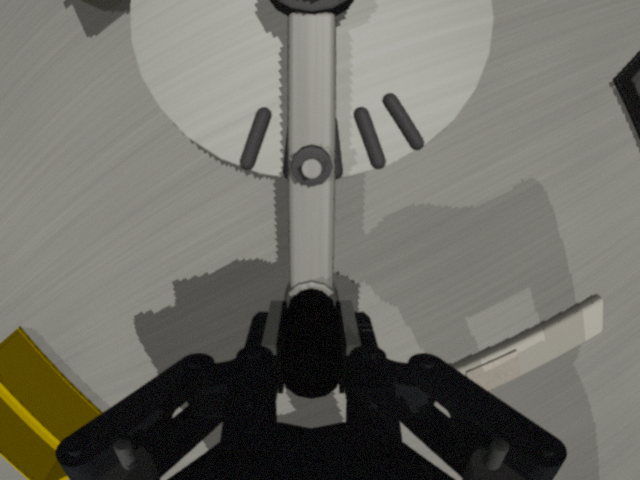

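View pics/t3.png

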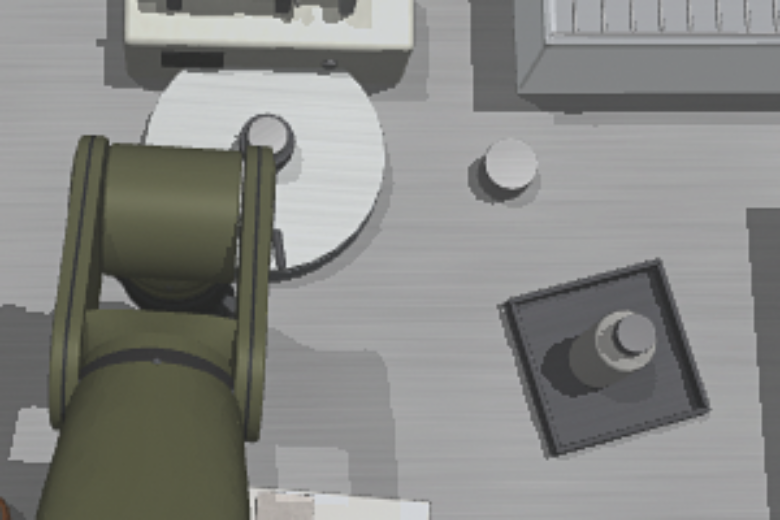

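The wrist view shows ridges 1–3 to the right of the bar (403, 370 and 337 px). Ridge 4 is just peeking out at 287 px, ridge 5 is at 256 px, and the lever pin at 312 px is centred in gap 3. The top view shows the bottle upright in the tray.

```bash
python3 -c "
from bench import robot
print(robot.sign_off())"
```

```text
the job is handed in; nothing more can be done
None
```

The job is handed in: the bottle stands upright in the tray, and the gripper is holding the lever still by its handle with the pin in the gap after the third ridge, three clicks felt and the fourth ridge not crossed.

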